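# Aim the inspection mirror at the round target and hold it

## Task

On the small optical rail, first slide the mirror carriage along by its upright grip until its pointer lines up with the index post beside the rail, and leave it there. Then take the bar on top of the mirror and turn it until the rail's camera, looking along the rail into the mirror, sees the round target (not the square one) in the middle of the mirror; the mirror springs back if let go, so finish while still holding the bar, with the mirror still and the carriage still at the index. Leave everything else where it is.

Things in the scene. Friction and masses are not known exactly. Their poses are not given: they have to be found in the camera images.
- station: Fixed grey breadboard, 225 x 400 mm, with an aluminium rail 36 mm wide along its y axis and a black box camera at the +y end. Origin on the desk top (z = 0) under the rail's centre line; x points across the rail toward the targets, y along the rail toward the camera. Board top 14.5 mm, rail top 34.5 mm above the origin. Nothing of it moves.
- lens (a point): Front of the camera's lens, over the rail's centre line, 95 mm above the desk. The camera looks from here along the station's -y into the mirror. The camera's box is 44 x 44 x 46 mm, its top 118 mm above the desk. In pictures the glass may look plain: go by angle in = angle out.
- carriage: Black block, 50 x 44 x 20 mm, sliding on the rail, carrying the mirror. Origin on the rail's centre line at rail-top height, below the mirror's turning axis; axes parallel to the station's. Slides along station y only, from y = +30 mm (starts within 30 mm of there) to -130 mm; about 2.5 N of friction, stays where it is left. A steel pointer sticks out on the targets' side at y = 0.
- slide_grip (a point): Point to grip on the carriage's upright grey tab, on an arm on the robot's side, 85 mm from the rail's centre line. Tab 22 mm (across the rail) by 12 mm (along the rail); its top is 12 mm above this point (90 mm above the desk), its foot (a 22 mm wide arm) 28 mm below it.
- mirror: Upright mirror on the carriage: 48 x 48 mm glass, 54 x 54 mm black frame. Origin at the glass centre on the vertical turning axis, 95 mm above the desk; y = outward normal of the glass, x in the glass, z up. At rest it faces the camera (its y = station y). Turns up to 1.35 rad, clockwise from above (normal swings toward station +x), against a spring (0.04 N m at rest, 0.12 at 1 rad).
- mirror_bar (a point): Point to grip on the black bar on top of the mirror, on the turning axis, parallel to the glass: bar 42 mm long (mirror x), 10 mm thick (mirror y), 24 mm high; its top is 11 mm above this point (158 mm above the desk), its underside 13 mm below; under it a 12 mm neck, then the frame's top edge 25 mm below this point.
- sight (a point): Imaginary, nothing to touch: the camera's line of sight after the mirror. Origin at the glass centre; x points along the reflected line of sight (level, at the height of the target centres) and turns twice as far as the mirror; y is level, left of x; z up. A thing on this x axis appears to the camera in the middle of the mirror.
- index_post: Small fixed aluminium block, 16 x 20 x 24 mm, with a thin steel fin on top (39 mm high in all), on the board 50 mm from the rail's centre line on the targets' side. Origin under its centre, on the board; axes parallel to the station's. The pointer lines up when the carriage's origin has the same station y as this post.
- round_target: Fixed stand with a white ROUND plate (38 mm across, 6 mm thick, black cross in its middle) on a thin post, on the board 120 to 155 mm from the rail's centre line. Origin under the post, on the board.
- round_target_centre (a point): Centre of the round plate, 80.5 mm above that stand's origin (95 mm above the desk).
- square_target: A like stand with a white SQUARE plate (36 x 36 mm): not the one to look at. Origin under the post, on the board. Which of the two stands is nearer the camera varies.
- flux_jar: Bystander: low round white jar, 47 mm across, 18 mm high, on the board. Origin under its centre.
- tip_tin: Bystander: small round brass tin, 25 mm across, 24 mm high, on the board. Origin under its centre.
- tape_roll: Bystander: roll of masking tape, 66 mm across, 30 mm high, on the board. Fixed; origin under its middle.
- solder_reel: Bystander: reel of solder, 58 mm across, 36 mm high, on the desk left of the board. Origin under its centre.
- spray_bottle: Bystander: small white pump bottle, 28 mm across, 92 mm high, on the desk left of the board. Fixed; origin under its middle.
- tweezers: Bystander: bent-tip tweezers lying on the desk, 118 mm long (y), 8 mm high. Fixed; origin under its middle.
- marker_pen: Bystander: marker pen lying on the desk, 111 mm long (y), 11 mm high. Origin under the middle.

How it is judged:
On the way, in this order (a step that is already met when the one before it is completed fails the run):
1. the carriage stands at the index post (within 8 mm) (y of carriage in the frame of index_post between -0.008 and 0.008 m and linear speed of carriage below 0.01 m/s), for 0.3 s.
2. the fingers hold the mirror so that the reflected sight line meets the round target (y of carriage in the frame of index_post between -0.008 and 0.008 m and y of round_target_centre in the frame of sight between -0.013 and 0.013 m and x of round_target_centre in the frame of sight above 0.05 m and contact force between the fingers and mirror above 0.5 N), for 0.3 s.
At the end, for the whole second after the job is handed in: The carriage is within 8 mm of the index post along the rail and still; the fingers hold the mirror (contact force over 0.5 N), which is still (under 0.1 rad/s); the reflected line of sight passes within 13 mm of the centre of the round target (all of step 2 and linear speed of carriage below 0.01 m/s and angular speed of mirror below 0.1 rad/s); the arm keeps its last pose, push and grip.
It fails at once if the flux jar, tip tin, solder reel or marker pen is pushed more than 25 mm (distance of any of flux_jar, tip_tin, solder_reel, marker_pen from where it was at the start of the episode above 0.025 m).
It also fails if it takes over 48 s, if anything falls off the work surface, if the arm or the gripper's body presses on something with over 40 N, if the wrist force passes 120 N, or if a joint passes its speed limit or range.

## Robot

A 6-joint arm with a two-finger parallel gripper is mounted at the origin on a cart in front of the work surface, level with it; the furniture and walls round the work are solid. World frame = base frame: x ahead of the robot, y to its left, z up, the work surface at z = 0. Lengths are in m, angles in rad, forces in N, time in s.
With the tool pointing down it reaches from about 0.325 to 0.775 m from the base axis. Payload 9.3 kg.
Tool frame: the origin (TCP) lies midway between the tips of the shut fingers; the grasp point (between the pads) lies 19 mm behind it; z points along the fingers, y is the line along which they close (so a half turn about z gives the same grasp; the last joint's range is limited). The gripper opens to 85 mm and grips with 20 to 120 N. Pads are 22 mm wide; open, the fingers measure 114 mm over their backs; the gripper's body (76 mm by 85 mm) begins 54 mm behind the grasp point. The pads swing forward as they close: fully open they stand 13 mm farther back than shut.
Start: joints at [1.02, 0.259, 0.021, 1.334, 0, 1.418], TCP at [0.213, 0.507, 0.231] pointing down, gripper open.
Joint ranges: [-3.04, 3.04], [-0.91, 1.82], [-1.04, 1.36], [-1.92, 1.95], [-1.52, 1.45], [-3.14, 3.14]. Speed limits (rad/s): [2.22, 2.22, 2.79, 3.14, 3.14, 3.14].

## Interface

Orientations are given as a rotation vector (axis times angle).
In Python, from bench import bot, optics gives the robot as it stands.
- The arm moves only by the tool apply_moves, never from a script. Its argument "series" is one flat list of numbers, 5 for each row, row after row: the shift along the tool's x, y, z in cm, then the turn about the tool's z in rad, then the gripper's target within -1 to 1 (fully open at 1, half-way at 0, shut at -1). In form: [dx, dy, dz, roll, jaw, dx, dy, dz, roll, jaw, ...]. A call has exactly 10 rows; each row is the pose to reach, as a shift and turn from the pose commanded when the call began, along the tool's axes at that moment; what a row does not reach only later rows make up. A row lasts 1/12 s, in which the tool goes at most 41.7 mm and 7.16 degrees, less where a joint would pass 70% of its speed; a pose out of reach is approached as far as the arm can. A call with a gripper value outside its range is refused whole. The fingers move at their own pace and stop on an object; "grip_force" is the grip in N (left out, the last holds). Time passes only in rows, so rows that repeat a pose let the fingers close, or fill a call up. It gives the time, the measured TCP pose, the force, the opening and the grip force at its end, in the units of the state.
- bot.get_state(): the state, without advancing time (a new reading comes with each control period).
- optics.camera(name): name is "side" or "top"; returns the picture (384x512x3 uint8, blue, green, red); there is no depth.
- optics.get_calibration(name): a dict with "mtx" (3x3 intrinsics, pixels), "rvec" (rotation vector, rad) and "tvec" (3), from world to camera coordinates, as OpenCV has them. Camera axes: x right, y down, z forward; pixel columns grow to the right and rows downward; lengths in m; the calibration is good to about 2 mm. A picture is of the moment at which its call begins. get_calibration takes no time and is no camera call.
- bot.job_done(): hands the job in; it is judged then, once.
The state is a dict: "time": time; "qpos": joint angles; "dq": joint speeds; "joint_efforts": joint torques, N m; "tcp_pos": TCP position; "eef_rot": TCP orientation; "force": force on the tool from outside, world axes, zero at the start; "wrist_torque": the same for the moment, N m; "gripper_width": opening from 0.0 (shut) to 1.0 (fully open); "grasp_force": force on a finger pad.
Only numpy, scipy, OpenCV 4.12 (cv2) and the standard library are available. Lean on these libraries where they do the work, as an engineer would, in place of code of your own. Each camera call takes 0.05 s, during which the arm holds its last target. There are 200 camera calls.

## Working session

There is one attempt and no reset: what is moved stays moved. The work goes in short steps, Python scripts to look and compute and a tool call to move; the robot and the scene stay as the last step left them, time stands still between calls to the robot, and variables do not carry over. Pictures are saved under pics/ and viewed, at most 10 in all, crops included, and the job is handed in when it is done.

Besides the shell and the picture viewer there is one more tool, called after "Emit:" as name(argument=value, ...) on one line, values as JSON. apply_moves: Moves the arm, as the interface text tells. Its arguments: {"type":"object","properties":{"series":{"type":"array","items":{"type":"number"}},"grip_force":{"type":"number"}},"required":["series"]}

```bash
mkdir -p pics; cat > h.py <<'E'
import numpy as np, cv2
from bench import bot, optics
def snap(n,f):
    im=optics.camera(n); cv2.imwrite('pics/'+f,im); return im
def ray(n,u,v):
    c=optics.get_calibration(n); R=cv2.Rodrigues(np.array(c['rvec'],float))[0]; t=np.array(c['tvec'],float).ravel()
    p=cv2.undistortPoints(np.array([[[u,v]]],float),np.array(c['mtx'],float),None).ravel()
    return -R.T@t, R.T@np.array([p[0],p[1],1.])
def onz(n,u,v,z):
    o,d=ray(n,u,v); return o+d*(z-o[2])/d[2]
def proj(n,P):
    c=optics.get_calibration(n)
    return cv2.projectPoints(np.array(P,float).reshape(-1,3),np.array(c['rvec'],float),np.array(c['tvec'],float),np.array(c['mtx'],float),None)[0].reshape(-1,2)
E
python3 - <<'E'
from h import *
a=snap('top','t0.png');b=snap('side','s0.png')
for n in('top','side'): print(n,ray(n,256,192))
s=bot.get_state();print(s)
cv2.imwrite('pics/t0b.png',cv2.resize(a,(768,576),interpolation=cv2.INTER_CUBIC));cv2.imwrite('pics/s0b.png',cv2.resize(b,(768,576),interpolation=cv2.INTER_CUBIC))
E
```

```text
top (array([ 0.41215699, -0.05746487,  1.16212942]), array([ 0.17110724, -0.00509827, -0.98525403]))
side (array([ 0.7720712 , -1.16730194,  0.64839943]), array([-0.14405781,  0.88784611, -0.43727587]))
{'time': 0.1, 'qpos': array([ 1.02042530e+00,  2.59105602e-01,  2.08267780e-02,  1.33370417e+00,
       -3.91538704e-06,  1.41819621e+00]), 'dq': array([ 2.35977680e-04, -1.34671806e-03,  1.54117733e-03, -5.85886877e-04,
        8.55931690e-04,  4.90192075e-05]), 'joint_efforts': array([ 5.26127827e-03, -5.56693840e+01,  3.45071411e+01,  1.15855897e-02,
       -1.19766250e-04,  1.19761984e-05]), 'tcp_pos': array([0.21291757, 0.50683216, 0.2307388 ]), 'eef_rot': array([-6.20625982e-01, -3.07926630e+00,  1.75194187e-03]), 'force': array([0.03311531, 0.20100557, 0.06015264]), 'wrist_torque': array([-0.04619024, -0.05651786,  0.02163713]), 'grasp_force': 0.0, 'gripper_width': 0.9978155201581701}
```

View pics/t0b.png

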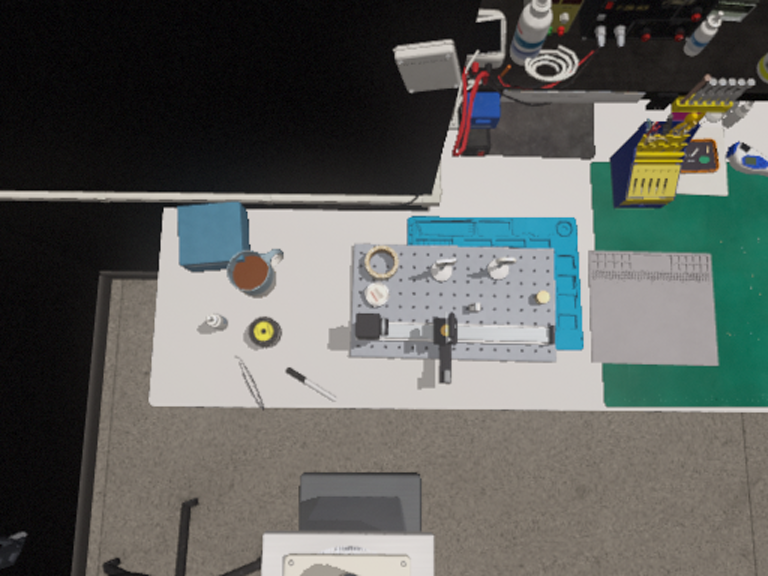

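View pics/s0b.png

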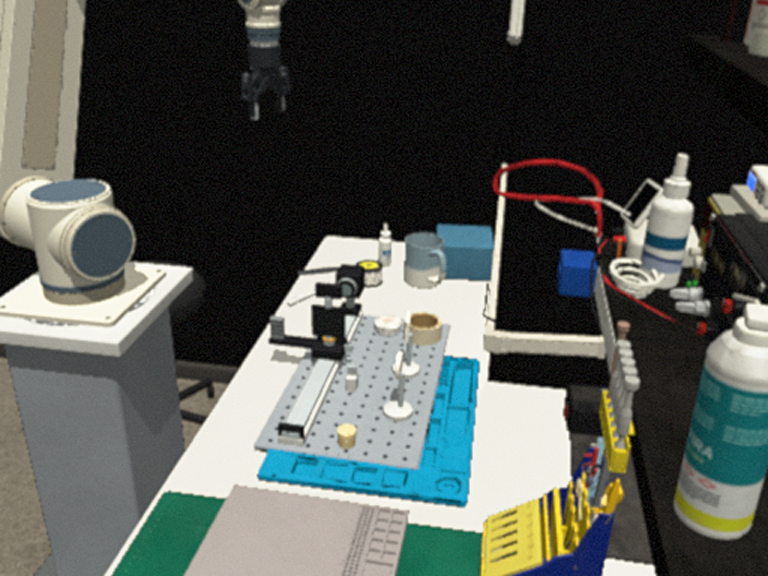

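The overview shows the board with the camera box at left (about 368,326 in the enlarged top view), carriage at 447,330, tab at 445,378, post at 473,308 and the two targets at 442,268 and 500,267. I'll zoom in on both views.

```bash
python3 - <<'E'
from h import *
a=cv2.imread('pics/t0.png')[155:265,228:388];b=cv2.imread('pics/s0.png')[170:320,165:325]
cv2.imwrite('pics/tc.png',cv2.resize(a,None,fx=5,fy=5,interpolation=cv2.INTER_CUBIC));cv2.imwrite('pics/sc.png',cv2.resize(b,None,fx=4,fy=4,interpolation=cv2.INTER_CUBIC))
# board corners
for uv in [(352,243),(554,249),(555,362),(349,357)]: print(onz('top',uv[0]/1.5,uv[1]/1.5,.0145))
print(proj('top',[[.2129,.5068,.23]]),proj('side',[[.2129,.5068,.23]]))
E
```

```text
[0.70178101 0.00123683 0.0145    ]
[ 0.69418635 -0.40212048  0.0145    ]
[ 0.46985392 -0.39536913  0.0145    ]
[0.47568306 0.00279016 0.0145    ]
[[ -0.70423592 348.80397159]] [[178.30217464  81.44963435]]
```

View pics/tc.png

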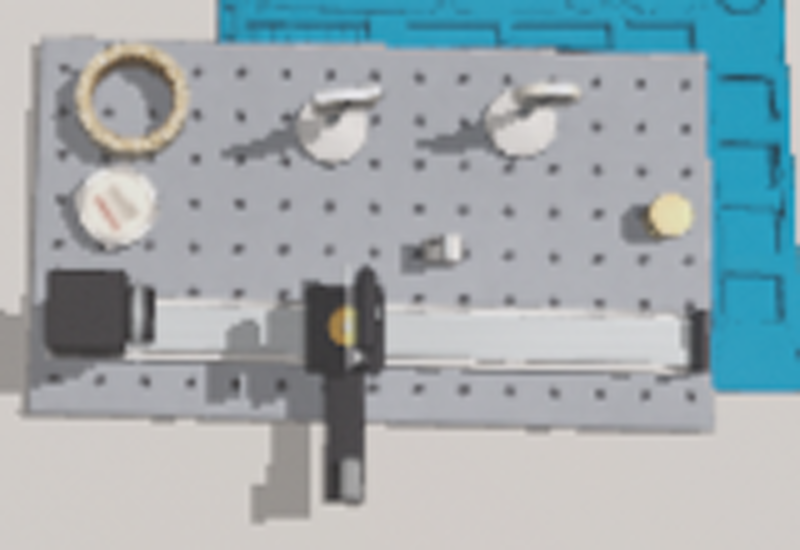

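View pics/sc.png

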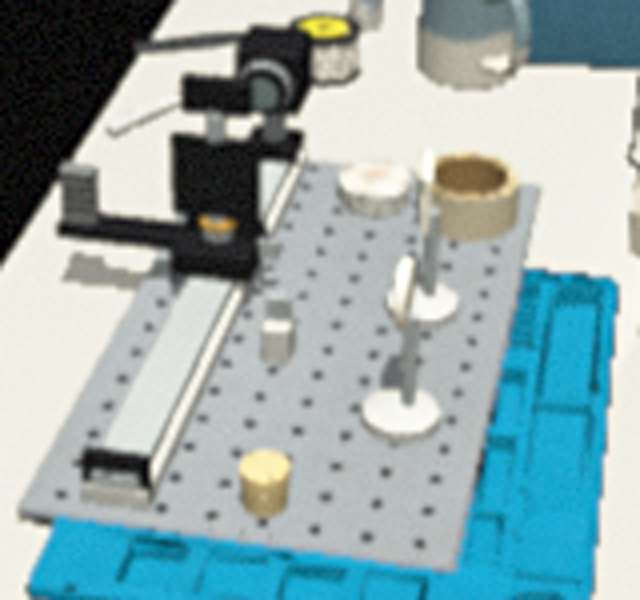

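Tab, carriage, index post (440,248 in the crop) and both target plates are clear, with the plates seen almost edge-on. I need a bigger zoom to tell round from square.

```bash
python3 - <<'E'
from h import *
t=cv2.imread('pics/t0.png');s=cv2.imread('pics/s0.png')
r=lambda i,y0,x0:cv2.resize(i[y0:y0+35,x0:x0+46],(391,298),interpolation=cv2.INTER_CUBIC)
# side: far plate ~ (272,215), near ~(266,243)
far=r(s,198,250);near=r(s,228,246)
cv2.imwrite('pics/z.png',np.vstack([np.hstack([r(t,160,283),r(t,160,320)]),np.hstack([far,near])]))
E
```

```text
(no output)
```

View pics/z.png

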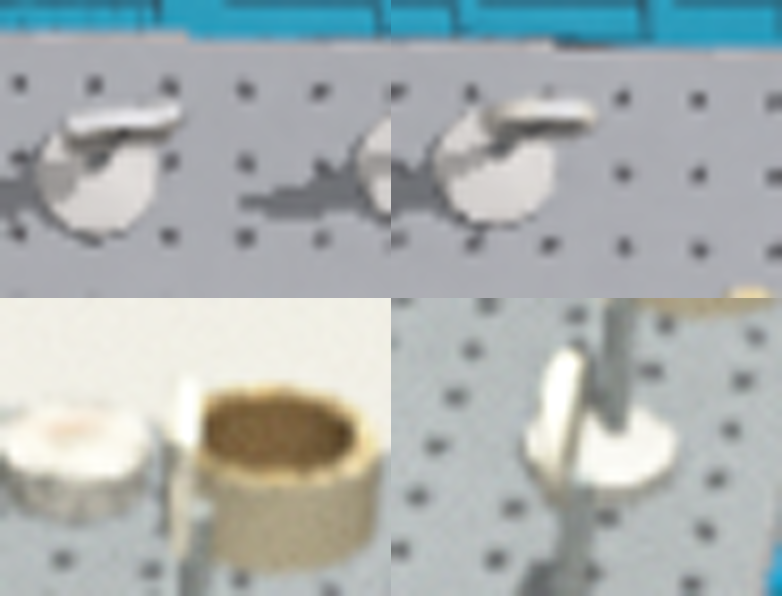

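The stand nearer the side camera (smaller world y, right one in the top view) has an elliptical outline 17.6 px tall. The farther one is a straight-ended strip 22 px tall, so it is the square. The round target is therefore the right one in the top view, with its base disc at about (332.5, 179.8).

```bash
python3 - <<'E'
from h import *
f=lambda x,y:((x+.5)/5-.5+228,(y+.5)/5-.5+155)
g=lambda x,y:((x+.5)/4-.5+165,(y+.5)/4-.5+170)
T=lambda x,y,z:onz('top',*f(x,y),z)
S=lambda x,y,z:onz('side',*g(x,y),z)
C=np.array([T(*p,.0145)[:2] for p in [(40,38),(706,55),(714,430),(24,413)]])
d=(C[0]-C[1])+(C[3]-C[2]); ey=d/np.linalg.norm(d); ex=np.array([ey[1],-ey[0]])
print('C',C,'ey',ey, 'rot',np.arctan2(-ey[0],ey[1]))
def st(n,P): print(n,P.round(4),'st x,y',((P[:2]-C.mean(0))@ex).round(4),((P[:2]-C.mean(0))@ey).round(4))
st('rail L',T(160,328,.0345));st('rail R',T(680,341,.0345))
st('tab top',T(352,481,.090)); st('tab side',S(78,172,.090))
st('bar top',T(368,308,.158)); st('bar side',S(216,80,.158))
st('block top left edge',T(305,330,.0545)); st('block right',T(383,335,.0545))
st('post top',T(453,247,.0145+.024)); st('post side mid top',S(277,322,.0385));st('fin',S(278,302,.0535))
st('round base',onz('top',332.5,179.8,.018)); st('round base side',S(402,410,.018)); st('round plate side',onz('side',265.0,244.,.095))
st('sq base',T(333,130,.018)); st('sq base side',S(424,303,.018))
st('lens',T(90,312,.118))
E
```

```text
C [[ 0.7011991  -0.0015624 ]
 [ 0.69539853 -0.4005651 ]
 [ 0.47197976 -0.39661566]
 [ 0.47797919  0.00360633]] ey [0.0147627  0.99989103] rot -0.01476324072063302
rail L [ 0.5261 -0.0744  0.0345] st x,y -0.0624 0.1235
rail R [ 0.5216 -0.3731  0.0345] st x,y -0.0625 -0.1753
tab top [ 0.4389 -0.1777  0.09  ] st x,y -0.1481 0.0189
tab side [ 0.4411 -0.1788  0.09  ] st x,y -0.1459 0.0178
bar top [ 0.5249 -0.179   0.158 ] st x,y -0.062 0.0189
bar side [ 0.5251 -0.1773  0.158 ] st x,y -0.0618 0.0206
block top left edge [ 0.5237 -0.1558  0.0545] st x,y -0.0635 0.042
block right [ 0.5214 -0.1998  0.0545] st x,y -0.0653 -0.002
post top [ 0.5742 -0.2428  0.0385] st x,y -0.0118 -0.0442
post side mid top [ 0.5732 -0.2355  0.0385] st x,y -0.0129 -0.0369
fin [ 0.5743 -0.2382  0.0535] st x,y -0.0118 -0.0396
round base [ 0.65   -0.2899  0.018 ] st x,y 0.0647 -0.0901
round base side [ 0.6516 -0.2767  0.018 ] st x,y 0.0661 -0.077
round plate side [ 0.6506 -0.2856  0.095 ] st x,y 0.0652 -0.0858
sq base [ 0.6463 -0.1762  0.018 ] st x,y 0.0594 0.0235
sq base side [ 0.6477 -0.1662  0.018 ] st x,y 0.0606 0.0334
lens [ 0.5258 -0.0359  0.118 ] st x,y -0.0632 0.162
```

```bash
cat >> h.py <<'E'
def plan(P,yaw=None):
    s=bot.get_state(); R=cv2.Rodrigues(s['eef_rot'])[0]; y=np.arctan2(R[1,1],R[0,1])
    print('t',s['time'],'tcp',s['tcp_pos'].round(4),'yaw',y.round(4),'zax',R[:,2].round(3),'w',round(s['gripper_width'],3),'F',s['force'].round(1),'gf',round(s['grasp_force'],1))
    print('shift cm',(R.T@(np.array(P)-s['tcp_pos'])*100).round(2),'roll',None if yaw is None else round(y-yaw,3))
E
python3 -c "
from h import *
plan([.4394,-.1776,.19],1.556)"
```

```text
t 0.1 tcp [0.2129 0.5068 0.2307] yaw 1.173 zax [-0.001 -0.001 -1.   ] w 0.998 F [0.  0.2 0.1] gf 0.0
shift cm [-47.39 -54.32   4.13] roll -0.383
```

Emit:
apply_moves(series=[-2.4,-2.7,0.2,-0.02,1,-4.7,-5.4,0.4,-0.04,1,-7.1,-8.1,0.6,-0.06,1,-9.5,-10.9,0.8,-0.08,1,-11.8,-13.6,1.0,-0.1,1,-14.2,-16.3,1.2,-0.12,1,-16.6,-19.0,1.4,-0.14,1,-19.0,-21.7,1.6,-0.16,1,-21.3,-24.4,1.8,-0.18,1,-23.7,-27.2,2.0,-0.2,1])

```text
time: 0.93
tcp_pos: [0.326, 0.1629, 0.2111]
eef_rot: [0.308, 3.126, 0.0]
force: [1.2, 0.3, 0.1]
gripper_width: 0.998
grasp_force: 0.0
```

```bash
python3 -c "
from h import *
plan([.4394,-.1776,.16],1.556)"
```

```text
t 0.9333 tcp [0.326  0.1629 0.2111] yaw 1.3745 zax [ 0.  0. -1.] w 0.998 F [1.2 0.3 0.1] gf 0.0
shift cm [-17.76 -31.19   5.11] roll -0.182
```

Emit:
apply_moves(series=[-2.0,-3.5,0.5,-0.02,1,-4.0,-7.0,1.1,-0.04,1,-6.0,-10.5,1.7,-0.06,1,-8.0,-14.0,2.3,-0.08,1,-10.0,-17.5,2.9,-0.1,1,-12.0,-21.0,3.4,-0.12,1,-14.0,-24.5,4.0,-0.14,1,-15.9,-27.9,4.6,-0.16,1,-17.76,-31.19,5.1,-0.182,1,-17.76,-31.19,5.1,-0.182,1])

```text
time: 1.77
tcp_pos: [0.4405, -0.1817, 0.1587]
eef_rot: [-0.029, -3.141, 0.002]
force: [-0.9, -0.5, -0.8]
gripper_width: 0.999
grasp_force: 0.0
```

```bash
python3 -c "
from h import *
plan([.4394,-.1776,.059],1.556)"
```

```text
t 1.7667 tcp [ 0.4405 -0.1817  0.1587] yaw 1.5522 zax [-0.001 -0.001 -1.   ] w 0.999 F [-0.9 -0.5 -0.8] gf 0.0
shift cm [0.11 0.42 9.97] roll -0.004
```

Emit:
apply_moves(series=[0,0,0,0,1,0,0,2,0,1,0,0,4,0,1,0,0,6,0,1,0,0,8,0,1,0,0,9.2,0,1,0,0,10.1,0,1,0,0,10.1,0,1,0,0,10.1,0,0,0,0,10.1,0,-0.5], grip_force=40)

```text
time: 2.6
tcp_pos: [0.4395, -0.1762, 0.0602]
eef_rot: [0.024, 3.14, -0.001]
force: [-0.1, -0.3, 0.1]
gripper_width: 0.748
grasp_force: 0.0
```

Emit:
apply_moves(series=[0,0,0,0,-1,0,0,0,0,-1,0,0,0,0,-1,0,0,0,0,-1,0,0,0,0,-1,0,0,0,0,-1,0,0,0,0,-1,0,0,0,0,-1,0,0,0,0,-1,0,0,0,0,-1])

```text
time: 3.43
tcp_pos: [0.4392, -0.1764, 0.0597]
eef_rot: [0.025, 3.141, -0.001]
force: [-1.2, 0.6, 5.9]
gripper_width: 0.138
grasp_force: 41.8
```

```bash
python3 -c "
from h import *
plan([.4394,-.1776,.059],1.556)
i=snap('top','t1.png')[155:265,228:388];cv2.imwrite('pics/t1c.png',cv2.resize(i,None,fx=5,fy=5,interpolation=cv2.INTER_CUBIC))"
```

```text
t 3.4333 tcp [ 0.4392 -0.1764  0.0597] yaw 1.5549 zax [ 0. -0. -1.] w 0.138 F [-1.2  0.6  5.9] gf 41.8
shift cm [-0.03 -0.12  0.07] roll -0.001
```

View pics/t1c.png

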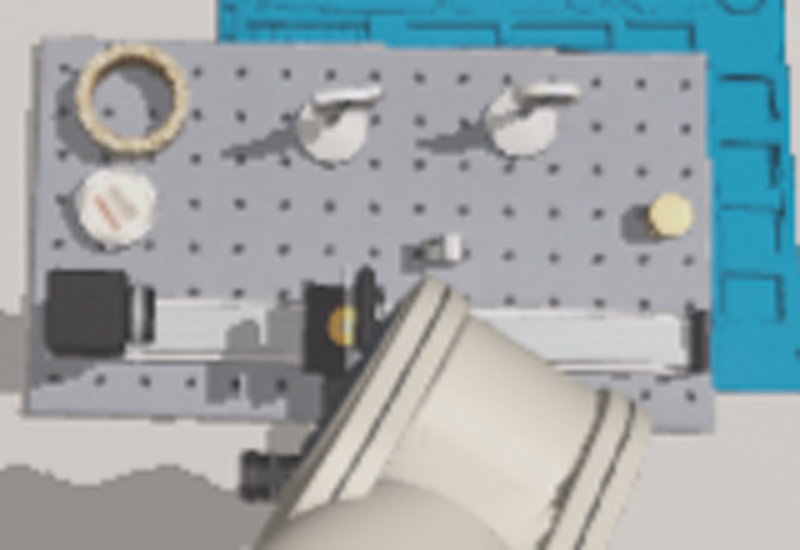

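The fingers hold the tab (opening 11.7 mm, matching its 12 mm). I'll slide it about 58 mm toward the index.

Emit:
apply_moves(series=[0,-0.8,0,0,-1,0,-1.7,0,0,-1,0,-2.6,0,0,-1,0,-3.5,0,0,-1,0,-4.3,0,0,-1,0,-5.0,0,0,-1,0,-5.5,0,0,-1,0,-5.8,0,0,-1,0,-5.8,0,0,-1,0,-5.8,0,0,-1])

```text
time: 4.32
tcp_pos: [0.4382, -0.235, 0.0597]
eef_rot: [0.026, 3.141, -0.002]
force: [-1.7, -2.4, 4.9]
gripper_width: 0.132
grasp_force: 41.8
```

```bash
python3 -c "
from h import *
plan([.4394,-.1776,.059],1.556)
s=snap('side','s2.png');t=snap('top','t2.png')
r=lambda i,y0,x0:cv2.resize(i[y0:y0+80,x0:x0+60],(390,520),interpolation=cv2.INTER_CUBIC)
cv2.imwrite('pics/c2.png',np.hstack([r(s,205,195),r(t,180,290)]))"
```

```text
t 4.3167 tcp [ 0.4382 -0.235   0.0597] yaw 1.5544 zax [ 0.    -0.001 -1.   ] w 0.132 F [-1.7 -2.4  4.9] gf 41.8
shift cm [-0.02  5.74  0.06] roll -0.002
```

View pics/c2.png

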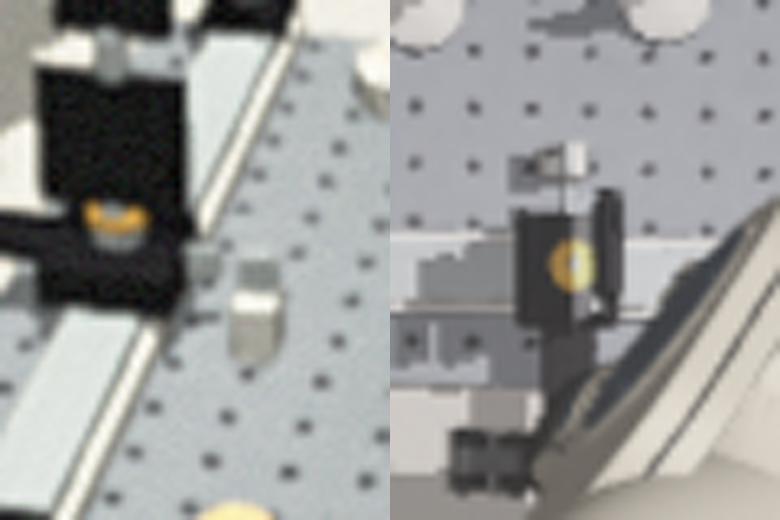

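The picture shows the pointer (x≈563 in the right panel) in line with the fin on the post (about 565), so the carriage is at the index. Next I release, lift, and move over to the bar.

Emit:
apply_moves(series=[0,0,0,0,-0.5,0,0,0,0,0,0,0,0,0,0.5,0,0,0,0,1,0,0,0,0,1,0,0,0,0,1,0,0,-3,0,1,0,0,-6.5,0,1,0,0,-10,0,1,0,0,-13,0,1])

```text
time: 5.25
tcp_pos: [0.4381, -0.2342, 0.1915]
eef_rot: [0.025, 3.141, -0.001]
force: [1.2, -0.4, -0.5]
gripper_width: 0.993
grasp_force: 0.0
```

Emit:
apply_moves(series=[-2,0,0,0,1,-5,0,0,0,1,-7.5,0,0,0,1,-8.5,0,0,0,1,-8.5,0,0,0,1,-8.5,0,0,0,1,-8.5,0,0,0,1,-8.5,0,0,0,1,-8.5,0,0,0,1,-8.5,0,0,0,1])

```text
time: 6.08
tcp_pos: [0.5226, -0.2357, 0.1896]
eef_rot: [0.026, 3.141, -0.0]
force: [-0.6, -0.2, 0.6]
gripper_width: 0.997
grasp_force: 0.0
```

```bash
python3 -c "
from h import *
plan([.5236,-.2363,.130],1.556)
s=snap('side','s3.png')
cv2.imwrite('pics/c3.png',cv2.resize(s[150:290,180:320],(560,560),interpolation=cv2.INTER_CUBIC))"
```

```text
t 6.0833 tcp [ 0.5226 -0.2357  0.1896] yaw 1.5545 zax [ 0. -0. -1.] w 0.997 F [-0.6 -0.2  0.6] gf 0.0
shift cm [-0.1  -0.06  5.96] roll -0.002
```

View pics/c3.png

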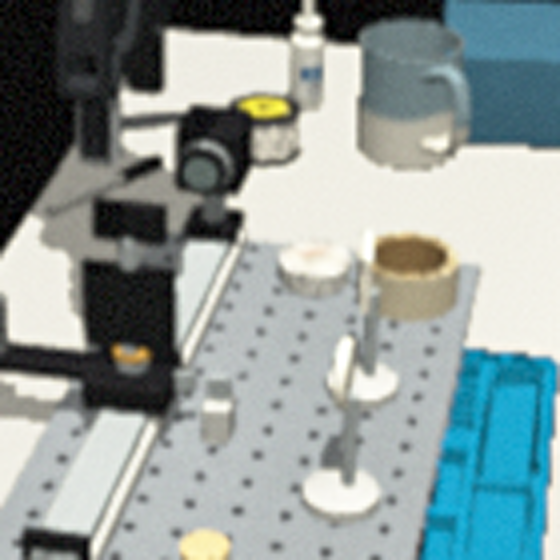

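The side view shows the carriage unmoved, the bar at (130,220) and the open fingers above it, clear. I'll descend and grip.

Emit:
apply_moves(series=[-0.1,-0.05,1.5,0,1,-0.1,-0.05,3,0,1,-0.1,-0.05,4.5,0,1,-0.1,-0.05,5.5,0,1,-0.1,-0.05,5.9,0,1,-0.1,-0.05,5.9,0,1,-0.1,-0.05,5.9,0,1,-0.1,-0.05,5.9,0,0.5,-0.1,-0.05,5.9,0,0,-0.1,-0.05,5.9,0,-0.4], grip_force=50)

```text
time: 6.97
tcp_pos: [0.5244, -0.2363, 0.1309]
eef_rot: [0.025, 3.141, -0.001]
force: [0.6, 0.4, 0.1]
gripper_width: 0.602
grasp_force: 0.0
```

Emit:
apply_moves(series=[0,0,0,0,-0.55,0,0,0,0,-0.65,0,0,0,0,-0.75,0,0,0,0,-0.85,0,0,0,0,-1,0,0,0,0,-1,0,0,0,0,-1,0,0,0,0,-1,0,0,0,0,-1,0,0,0,0,-1])

```text
time: 7.8
tcp_pos: [0.5242, -0.2362, 0.1306]
eef_rot: [0.025, 3.141, -0.001]
force: [-1.0, 1.9, 4.5]
gripper_width: 0.138
grasp_force: 48.9
```

```bash
python3 -c "
from h import *
plan([.5236,-.2363,.130],1.556)"
```

```text
t 7.8 tcp [ 0.5242 -0.2362  0.1306] yaw 1.555 zax [ 0. -0. -1.] w 0.138 F [-1.   1.9  4.5] gf 48.9
shift cm [ 0.06 -0.01  0.06] roll -0.001
```

Bar is held (opening 11.7 mm vs 10 mm thick, grip 49 N). I'll turn it about 0.97 rad clockwise.

Emit:
apply_moves(series=[0,0,0,0.08,-1,0,0,0,0.18,-1,0,0,0,0.28,-1,0,0,0,0.38,-1,0,0,0,0.48,-1,0,0,0,0.58,-1,0,0,0,0.68,-1,0,0,0,0.78,-1,0,0,0,0.88,-1,0,0,0,0.97,-1])

```text
time: 8.63
tcp_pos: [0.5233, -0.2357, 0.1306]
eef_rot: [-1.493, -2.763, 0.001]
force: [-4.1, 3.2, 8.5]
gripper_width: 0.136
grasp_force: 48.7
```

Emit:
apply_moves(series=[0,0,0,0,-1,0,0,0,0,-1,0,0,0,0,-1,0,0,0,0,-1,0,0,0,0,-1,0,0,0,0,-1,0,0,0,0,-1,0,0,0,0,-1,0,0,0,0,-1,0,0,0,0,-1])

```text
time: 9.47
tcp_pos: [0.5233, -0.2357, 0.1306]
eef_rot: [-1.486, -2.767, 0.001]
force: [-3.8, 2.4, 9.2]
gripper_width: 0.136
grasp_force: 48.8
```

```bash
python3 -c "
from h import *
plan([.5236,-.2363,.130],.584)
s=snap('side','s4.png');t=snap('top','t4.png')
r=lambda i,y0,x0:cv2.resize(i[y0:y0+100,x0:x0+80],(400,500),interpolation=cv2.INTER_CUBIC)
cv2.imwrite('pics/c4.png',np.hstack([r(s,190,195),r(t,160,285)]))"
```

```text
t 9.4667 tcp [ 0.5233 -0.2357  0.1306] yaw 0.5852 zax [-0.001  0.    -1.   ] w 0.136 F [-3.8  2.4  9.2] gf 48.8
shift cm [-0.06 -0.01  0.06] roll 0.001
```

View pics/c4.png

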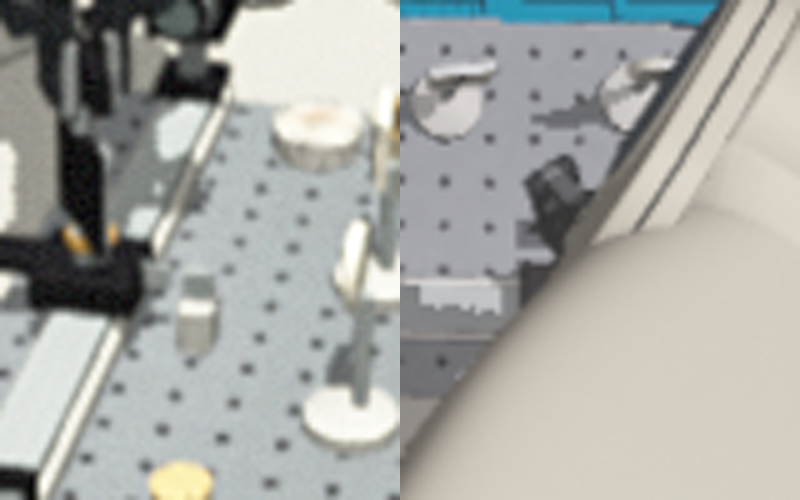

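The mirror has turned (thin strip at 80,200 in the left panel), and the pointer and post look as before. One check remains, on the round target's position, using both views.

```bash
python3 - <<'E'
from h import *
def tri(a,b):
    (o1,d1),(o2,d2)=ray('top',*a),ray('side',*b)
    k=np.linalg.lstsq(np.c_[d1,-d2],o2-o1,rcond=None)[0]; p,q=o1+k[0]*d1,o2+k[1]*d2
    return (p+q)/2,np.linalg.norm(p-q)
out={}
for n,c,f in(('top',(332,180),'t0.png'),('side',(265,272),'s0.png')):
    im=cv2.imread('pics/'+f); g=im.min(2); 
    m=((g>(185 if n=='top' else 205))*255).astype(np.uint8); w=np.zeros_like(m); w[c[1]-9:c[1]+10,c[0]-12:c[0]+13]=255; m&=w
    if n=='top': m[:176]=0
    cs=max(cv2.findContours(m,0,cv2.CHAIN_APPROX_NONE)[0],key=cv2.contourArea)
    e=cv2.fitEllipse(cv2.convexHull(cs)); out[n]=e[0]; print(n,e,cv2.boundingRect(cs))
print('disc',tri(out['top'],out['side']))
P=tri((332.5,179.8),(265.2,272))[0];print(P)
for y in(-.280,-.288,-.296): print(y,proj('side',[[.65,y,.095],[.65,y,.022]]).round(1).tolist(),proj('top',[[.65,y,.114],[.65,y,.022]]).round(1).tolist())
E
```

```text
top ((333.09722900390625, 180.99964904785156), (7.883262634277344, 12.850074768066406), 69.3838119506836) (327, 177, 12, 9)
side ((264.9237976074219, 271.869384765625), (11.790802001953125, 18.201480865478516), 94.12845611572266) (256, 267, 19, 11)
disc (array([ 0.64880268, -0.28907151,  0.02606383]), np.float64(0.008141762623867796))
[ 0.65088168 -0.28785145  0.02545696]
-0.28 [[265.1, 242.6], [264.2, 271.4]] [[335.9, 172.7], [329.4, 179.5]]
-0.288 [[264.6, 244.6], [263.6, 273.5]] [[338.8, 172.7], [332.1, 179.5]]
-0.296 [[264.0, 246.6], [263.0, 275.6]] [[341.7, 172.7], [334.8, 179.6]]
```

The check puts the target at about (0.650, -0.288). The bisecting mirror heading is 0.587 rad and the current heading is 0.585, so no correction is needed.

```bash
python3 -c "
from bench import bot
print(bot.job_done())"
```

```text
the job is handed in; nothing more can be done
None
```

The job is handed in, but I don't know the verdict: the carriage looks in line with the index post, and the gripper still holds the mirror bar with the mirror at 0.585 rad, against the 0.587 rad I calculated for the round target.

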